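Slide a weld test plate between two magnet blocks and clamp it

TASK

Push the loose black steel test plate flat along the welding table, end first, through the gap between the two magnet blocks until it is fully home and square against the stop bar; then press the toggle clamp's handle all the way down so that its rubber foot holds the plate. Do it with the fingertips only: the plate is slid and never lifted off the table or tipped, and the clamp stays open until the plate is home. Leave the other tools and pieces where they are.

Things in the scene. Friction and masses are not known exactly. Their poses are not given: they have to be found in the camera images.
- plate: The test plate: a flat loose rectangle of dark mill-scale steel, 120 long (its x) x 90 wide (its y) x 10 mm thick, corners rounded to 4 mm, about 0.85 kg, lying flat on the table. Origin at the centre of its underside. It is the same either way round. Its long axis starts within 0.35 rad of the jig's x axis.
- jig: Tack-up jig fixed to the table: two magnet blocks (see gate), a stop bar and a toggle clamp. Origin on the table at the middle of the stop bar's face; x points the way the plate goes in (from gap to bar), z up. Stop bar: x 0 to 20, y -65 to 65, 20 mm high. Plate home: its centre at x -60, y 0 mm, with 25 mm of its tail standing out of the gap. Behind the bar, a 12 mm plate carries the clamp.
- gate (a point): Middle of the gap between the two magnet blocks, on the table (jig x -65, y 0 mm), axes as the jig. Blocks: grey, 60 (x) x 44 (y) x 30 mm high, vertical edges rounded to 8 mm, a black knob on each up to 43 mm; x from -30 to 30, inner faces at y +47 and -47 mm: the gap is 94 mm for the 90 mm plate.
- handle_pivot (a point): Pivot of the clamp handle, fixed on the jig (jig x 58, y 0, z 42 mm), axes as the jig; the handle points to +x. The arm pivots at jig x 40, z 42; open it stands up to 125 mm height over jig x -10 to 50 (arm 16 mm wide); closed it reaches over the bar and its rubber foot rests on the plate at jig x -35.
- clamp_handle (a joint): Clamp handle angle, rad: 0 = wide open (it starts at 0 to 0.15), the handle leaning up 0.80 rad (46 deg) above level, over the jig's +x; it grows as the handle is pressed down; 0.80 = fully down, handle level and arm closed (arm linked to handle). It stays where it is left. Pressing takes about 5 N at 65 mm from the pivot, up to a hard stop.
- handle_end (a point): The free end of the clamp handle, on its centreline, 125 mm from the handle pivot; the black rubber grip is round, 18 mm thick, and covers the outer 85 mm.
- dip_tin: Bystander: a small aluminium tin, 64 mm across, 45 mm high, standing beside the clamp. Origin at the centre of its underside.
- wire_brush: Bystander: a wire brush (wooden back 275 mm long, steel bristles up) lying beyond the magnet blocks, on the side away from the robot.
- bend_strip: Bystander: a narrow dark steel strip 110 x 38 x 10 mm, lying beside the clamp on the side away from the robot.
- pipe_piece: Bystander: a short piece of dark steel pipe, 60 mm across, 65 mm high, standing upright.
- chipping_hammer: Bystander: a chipping hammer 260 mm long, lying at the right of the work.
- try_square: Bystander: a steel try square (stock 120 mm, blade 180 mm), lying near the robot on its right.
- angle_magnet: Bystander: a small grey welding angle magnet, 16 mm high, lying at the left.
Mind the look-alikes: they are no part of the job. Of the things that look like the plate, take the one that is farthest from the robot's base at the start.

How it is judged (in metres and radians):
On the way, in this order (a step that is already met when the one before it is completed fails the run):
1. the plate is home against the stop bar, between the blocks, with the clamp still open (x of plate in the frame of jig above -0.0635 m and y of plate in the frame of jig between -0.005 and 0.005 m and angle between the x axis of plate and the x axis of jig, either way round below 0.05 rad and height (world z) of plate below 0.004 m and value of joint clamp_handle below 0.4 rad), for 0.2 s.
2. the clamp handle is pressed all the way down (x of plate in the frame of jig above -0.0635 m and y of plate in the frame of jig between -0.005 and 0.005 m and angle between the x axis of plate and the x axis of jig, either way round below 0.05 rad and height (world z) of plate below 0.004 m and value of joint clamp_handle above 0.74 rad), for 0.2 s.
At the end, for the whole second after the job is handed in: The plate lies flat and still with its leading end within 3.5 mm of the stop bar, within 5 mm of the jig's centre line and 0.05 rad of square, and the clamp handle is down (0.74 rad or more of 0.80) (all of step 2 and linear speed of plate below 0.01 m/s); the robot touches nothing.
It fails at once if the plate is lifted more than 10 mm or tipped more than 0.12 rad (height (world z) of plate above 0.01 m or angle between plate's own z axis and vertical above 0.12 rad).
It fails at once if the clamp is closed before the plate is home (value of joint clamp_handle above 0.4 rad and not (x of plate in the frame of jig above -0.0635 m and y of plate in the frame of jig between -0.005 and 0.005 m and angle between the x axis of plate and the x axis of jig, either way round below 0.05 rad and height (world z) of plate below 0.004 m)).
It fails at once if another tool or piece is moved more than 20 mm or lifted (distance of any of dip_tin, wire_brush, bend_strip, pipe_piece, chipping_hammer, try_square, angle_magnet from where it was at the start of the episode above 0.02 m).
It also fails if it takes over 72 s, if anything falls off the work surface, if the arm or the gripper's body presses on something with over 40 N, if the wrist force passes 120 N, or if a joint passes its speed limit or range.

ROBOT

A 6-joint arm with a two-finger parallel gripper is mounted at the origin on the work surface. World frame = base frame: x ahead of the robot, y to its left, z up, the work surface at z = 0. Lengths are in mm, angles in rad, forces in N, time in s.
With the tool pointing down it reaches from about 275 to 1000 mm from the base axis. Payload 8.4 kg.
Tool frame: the origin (TCP) lies at the very end of the fingers, on their centre line; the grasp point (between the pads) lies 19 mm behind it; z points along the fingers, y is the direction in which the jaws open and shut (so a half turn about z gives the same grasp; the last joint's range is limited). The gripper opens to 85 mm and grips with 20 to 120 N. Pads are 22 mm wide; open, the fingers measure 114 mm over their backs; the gripper's body (76 mm by 85 mm) begins 54 mm behind the grasp point. The pads swing forward as they close: fully open they stand 13 mm farther back than shut.
Start: joints at [-1.118, 0.353, 1.633, -0, 1.155, -0.002], TCP at [274.551, -561.471, 231.281] pointing down, gripper open.
Joint ranges: [-2.63, 2.63], [-0.92, 2.1], [0.06, 2.66], [-1.3, 4.44], [0, 2.69], [-3.02, 3.02]. Speed limits (rad/s): [2.22, 2.22, 2.79, 3.14, 3.14, 3.14].

INTERFACE

Orientations are given as [roll, pitch, yaw] about the fixed x, y, z axes, in that order (R = Rz(yaw) Ry(pitch) Rx(roll)).
In Python, from rig import r gives the robot as it stands.
- The arm moves only by the tool jog_arm, never from a script. Its argument "increments" is text: rows parted by semicolons, each of 7 numbers parted by spaces: the shift along the tool's x, y, z in cm, then the turn, a rotation vector about the tool's x, y, z in rad, then the opening, from -1 (shut) to 1 (fully open). A call has exactly 8 rows; each row shifts and turns the commanded pose from where the row before left it, along the tool's axes as they then stand; what a row does not reach is not made up. A row lasts 1/10 s, in which the tool goes at most 50 mm and 8.59 degrees, less where a joint would pass 70% of its speed; a pose out of reach is approached as far as the arm can. A call with a gripper value outside its range is refused whole. The fingers move at their own pace and stop on an object; "squeeze" is the grip in N (left out, the last holds). Time passes only in rows, so rows that do not move let the fingers close, or fill a call up. It gives the time, the measured TCP pose, the force and the opening at its end, in the units of the state.
- r.sense(): the state, without advancing time (a new reading comes with each control period).
- r.grab_frame(name): name is "scene" or "top" or "wrist"; returns the picture (420x560x3 uint8, red, green, blue); there is no depth.
- r.camera_info(name): a dict with "K" (3x3 intrinsics, pixels), "dist_coeffs" ([k1, k2, p1, p2, k3] as OpenCV has them; the pictures are not rectified), "rvec" (rotation vector, rad) and "tvec" (3), from world to camera coordinates, as OpenCV has them. Camera axes: x right, y down, z forward; pixel columns grow to the right and rows downward; lengths in mm; the calibration is good to about 2 mm. A picture is of the moment at which its call begins: read the wrist's pose just before it. camera_info takes no time and is no camera call; for the wrist camera it gives the pose at the moment of the call.
- r.sign_off(): hands the job in, once; it reports no verdict.
The state is a dict: "clock": time; "qpos": joint angles; "qvel": joint speeds; "joint_efforts": joint torques, N m; "eef_pos": TCP position; "tcp_rot": TCP orientation; "contact_force": force on the tool from outside, world axes, zero at the start; "wrist_torque": the same for the moment, N m; "opening": opening from 0.0 (shut) to 1.0 (fully open).
Only numpy, scipy, OpenCV 4.12 (cv2) and the standard library are available. Lean on these libraries where they do the work, as an engineer would, in place of code of your own. Each camera call takes 0.05 s, during which the arm holds its last target.

## Working session

There is one attempt and no reset: what is moved stays moved. The work goes in short steps, Python scripts to look and compute and a tool call to move; the robot and the scene stay as the last step left them, time stands still between calls to the robot, and variables do not carry over. Pictures are saved under pics/ and viewed, and the job is handed in when it is done.

Besides the shell and the picture viewer there is one more tool, called after "Emit:" as a command line: name --argument value ..., lists and objects as JSON in quotes. jog_arm: Moves the arm, as the interface text tells. Its arguments: {"type":"object","properties":{"increments":{"type":"string"},"squeeze":{"type":"number"}},"required":["increments"]}

```bash
mkdir -p pics; ls
python3 - <<'E'
from rig import r
import cv2
print(r.sense())
for n in ("scene","top"):
    im=r.grab_frame(n); cv2.imwrite(f"pics/{n}0.png",cv2.cvtColor(im,cv2.COLOR_RGB2BGR))
    i=r.camera_info(n); print(n,i)
E
```

```text
pics
{'clock': 0.0, 'qpos': array([-1.11842194e+00,  3.53672599e-01,  1.63415443e+00,  2.60045513e-05,
        1.15520448e+00, -2.41121215e-03]), 'qvel': array([-0.00029574, -0.00085064, -0.00081308,  0.00018039,  0.00031369,
        0.0003455 ]), 'joint_efforts': array([ 1.62661243e-03, -6.05239391e+01, -3.42075098e+01,  4.11773053e-04,
        9.22685053e-03, -4.30575665e-05]), 'eef_pos': array([ 274.32982713, -561.02957461,  230.53773034]), 'tcp_rot': array([-3.14015385e+00, -2.72451756e-05,  4.54775065e-01]), 'contact_force': array([-0.44598148, -1.11259494,  0.07665074]), 'wrist_torque': array([-0.0118398 , -0.0245264 ,  0.03240725]), 'opening': 0.9982202113557097}
scene {'K': array([[447.05656162,   0.        , 281.37628395],
       [  0.        , 447.05656162, 212.28273724],
       [  0.        ,   0.        ,   1.        ]]), 'dist_coeffs': array([-0.0153598,  0.       ,  0.       ,  0.       ,  0.       ]), 'rvec': array([ 1.93974794,  1.08053827, -0.55601051]), 'tvec': array([-280.41653974, -165.65361652, 1886.75898491])}
top {'K': array([[536.67756768,   0.        , 271.66709284],
       [  0.        , 536.67756768, 214.4773869 ],
       [  0.        ,   0.        ,   1.        ]]), 'dist_coeffs': array([-0.17356579,  0.        ,  0.        ,  0.        ,  0.        ]), 'rvec': array([ 2.18849836, -2.17335759,  0.11077375]), 'tvec': array([  -4.34890908,  533.89920444, 1489.54727082])}
```

View pics/scene0.png

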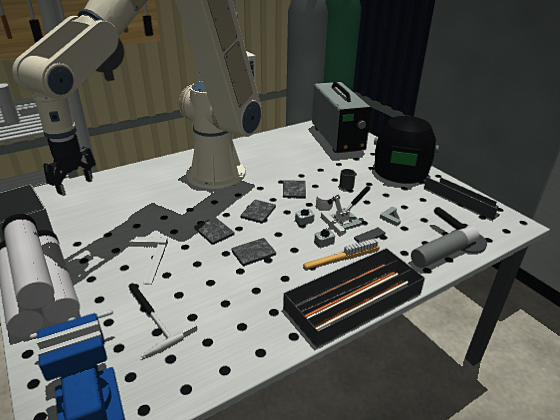

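View pics/top0.png

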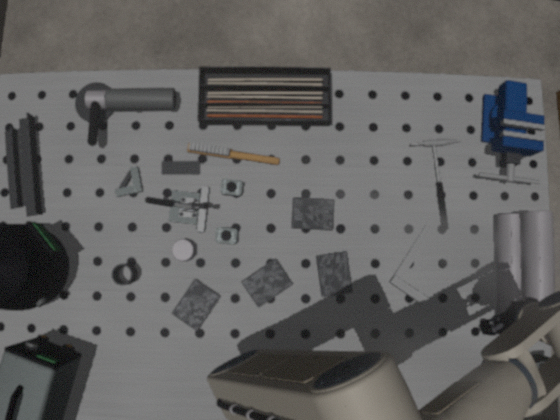

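Plate candidates in the top view are (313,213), (267,282), (334,272) and (196,303), with the bend strip at (180,168). The one farthest from the base, which is at the bottom of the image, looks like (313,213), and it also lines up with the gap. I'll check this with numbers and a crop.

```bash
cat > h.py <<'E'
import numpy as np, cv2
from rig import r
def cam(n):
    i=r.camera_info(n); R,_=cv2.Rodrigues(np.array(i["rvec"],float)); return i["K"],i["dist_coeffs"],R,np.array(i["tvec"],float).ravel()
def ray(c,px,z):
    K,d,R,t=c
    p=cv2.undistortPoints(np.array(px,float).reshape(-1,1,2),K,d).reshape(-1,2)
    D=np.c_[p,np.ones(len(p))]@R; C=-R.T@t
    s=(z-C[2])/D[:,2]; return C+D*s[:,None]
def proj(c,P):
    K,d,R,t=c
    return cv2.projectPoints(np.array(P,float).reshape(-1,1,3),cv2.Rodrigues(R)[0],t,K,d)[0].reshape(-1,2)
E
python3 - <<'E'
from h import *
im=cv2.imread("pics/top0.png"); c=cam("top")
g=cv2.cvtColor(im,cv2.COLOR_BGR2GRAY)
for p in [(313,213),(267,282),(334,272),(196,303)]:
    P=ray(c,[p],10)[0]; print(p,P.round(),np.hypot(*P[:2]).round())
cv2.imwrite("pics/crop0.png",cv2.resize(im[140:260,130:350],None,fx=3.6,fy=3.6,interpolation=cv2.INTER_CUBIC))
s=cv2.imread("pics/scene0.png")
cv2.imwrite("pics/crop1.png",cv2.resize(s[170:280,190:430],None,fx=3.3,fy=3.3,interpolation=cv2.INTER_CUBIC))
E
```

```text
(313, 213) [ 540. -119.   10.] 553.0
(267, 282) [344.  11.  10.] 344.0
(334, 272) [ 373. -179.   10.] 413.0
(196, 303) [283. 211.  10.] 353.0
```

View pics/crop0.png

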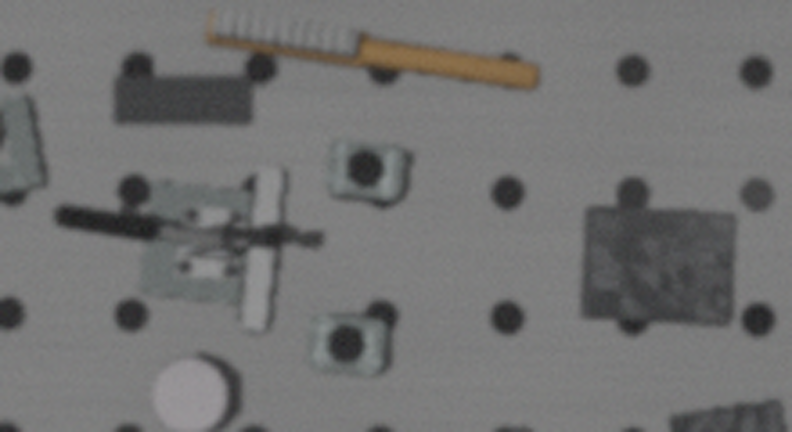

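View pics/crop1.png

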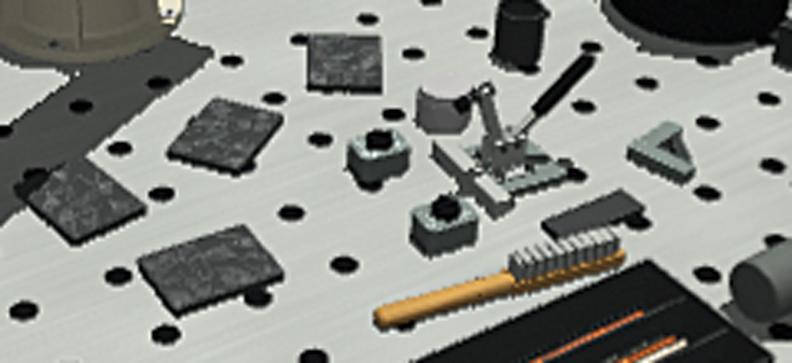

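Run:
```python
from h import *
c=cam("top")
f=lambda L:(np.array(L,float)+.5)/3.6-.5+[130,140]
bar=ray(c,f([(286,170),(265,331),(262,168),(241,328)]),20); print("bar",bar.round(1))
pl=ray(c,f([(586,206),(736,213),(731,325),(582,317)]),10); print("plate",pl.round(1),pl.mean(0).round(1))
kn=ray(c,f([(365,168),(347,344)]),43);print("knobs",kn.round(1))
d=bar[1]-bar[0]; d/=np.hypot(*d[:2]); print("bar len",np.linalg.norm(bar[1]-bar[0]))
k=kn[1]-kn[0];print("knob dist (138)",np.linalg.norm(k))
for v in (d,k): 
    print("jig yaw",np.arctan2(-v[0],v[1])-0 , "x axis", np.arctan2(v[0],-v[1]))
```

```text
bar [[611.8 177.9  20. ]
 [484.3 192.2  20. ]
 [613.3 197.   20. ]
 [486.5 211.2  20. ]]
plate [[ 586.2  -59.8   10. ]
 [ 581.6 -179.4   10. ]
 [ 492.3 -175.    10. ]
 [ 497.9  -56.9   10. ]] [ 539.5 -117.8   10. ]
knobs [[610.5 113.9  43. ]
 [473.5 125.9  43. ]]
bar len 128.30163094541177
knob dist (138) 137.5657014361877
jig yaw 1.458861475226026 x axis -1.682731178363767
jig yaw 1.4829651540453752 x axis -1.658627499544418
```

The crop confirms the choice: the plate's long axis points at the gap, it's the farthest candidate at 553 mm, and the measured size of about 119x89 fits. The knob spacing (137.6 against 138) and bar length (128 against 130) also check out.

Next I'll move the wrist camera above the work to refine these figures.

```bash
cat >> h.py <<'E'
from scipy.spatial.transform import Rotation as Ro
JY=1.473; J0=np.array([548.,185.])
def j2w(x,y): 
    c,s=np.cos(JY),np.sin(JY); return J0+[c*x-s*y,s*x+c*y]
def w2j(p):
    c,s=np.cos(JY),np.sin(JY); d=np.array(p)[...,:2]-J0; return np.stack([d[...,0]*c+d[...,1]*s,-d[...,0]*s+d[...,1]*c],-1)
def plan(pos,yaw=None):
    s=r.sense(); R=Ro.from_euler("xyz",s["tcp_rot"])
    d=R.inv().apply(np.array(pos)-s["eef_pos"])/10
    print("t",round(s["clock"],2),"pos",s["eef_pos"].round(1),"rot",s["tcp_rot"].round(3),"F",s["contact_force"].round(1),"op",round(s["opening"],2))
    print("tool shift cm",d.round(2))
    if yaw is not None:
        T=Ro.from_euler("xyz",[np.pi,0,yaw]); print("rotvec",(R.inv()*T).as_rotvec().round(3), "shift after rot cm", T.inv().apply(np.array(pos)-s["eef_pos"]).round(1)/10)
E
python3 - <<'E'
from h import *
plan([500,-120,350],1.473)
i=r.camera_info("wrist"); R,_=cv2.Rodrigues(np.array(i["rvec"])); print(i["K"], (-R.T@i["tvec"]), R.T[:,2])
E
```

```text
t 0.1 pos [ 274.4 -561.1  230.6] rot [-3.14  -0.     0.455] F [-0.  -1.   0.6] op 1.0
tool shift cm [ 39.65 -29.73 -11.9 ]
rotvec [-1.000e-03 -1.000e-03 -1.018e+00] shift after rot cm [ 46.1   18.15 -11.94]
[[308.71194496   0.         280.09832159]
 [  0.         308.71194496 212.78964501]
 [  0.           0.           1.        ]] [ 333.22997737 -532.08770547  373.16893611] [-0.23564434 -0.11409394 -0.96511881]
```

Emit:
jog_arm --increments "2.95 -2.81 -0.43 0 0 0 1;2.95 -2.81 -0.43 0 0 0 1;2.95 -2.81 -0.43 0 0 0 1;2.95 -2.81 -0.43 0 0 0 1;2.95 -2.81 -0.43 0 0 0 1;2.95 -2.81 -0.43 0 0 0 1;2.95 -2.81 -0.43 0 0 0 1;2.95 -2.81 -0.43 0 0 0 1"

```text
clock: 0.9
eef_pos: [387.9, -254.2, 265.7]
tcp_rot: [-3.141, 0.0, 0.454]
contact_force: [0.6, 0.6, 0.0]
opening: 0.999
```

Emit:
jog_arm --increments "2.95 -2.81 -0.43 0 0 0 0.2;2.95 -2.81 -0.43 0 0 0 0.2;2.95 -2.81 -0.43 0 0 0 0.2;2.95 -2.81 -0.43 0 0 0 0.2;2.95 -2.81 -0.43 0 0 0 0.2;2.95 -2.81 -0.43 0 0 0 0.2;2.95 -2.81 -0.43 0 0 0 0.2;2.95 -2.81 -0.43 0 0 0 0.2"

```text
clock: 1.7
eef_pos: [501.2, 51.5, 300.1]
tcp_rot: [-3.142, 0.0, 0.455]
contact_force: [2.1, -0.3, -0.5]
opening: 0.603
```

Emit:
jog_arm --increments "0 0 0 0 0 -0.14 0.2;0 0 0 0 0 -0.14 0.2;0 0 0 0 0 -0.14 0.2;0 0 0 0 0 -0.14 0.2;0 0 0 0 0 -0.14 0.2;0 0 0 0 0 -0.14 0.2;0 0 0 0 0 -0.14 0.2;0 0 0 0 0 -0.038 0.2"

```text
clock: 2.5
eef_pos: [500.8, 49.8, 299.7]
tcp_rot: [-3.141, 0.0, 1.478]
contact_force: [-0.3, -0.7, -0.3]
opening: 0.603
```

Run:
```python
from h import *
plan([500,50,300],1.473)
c=cam("wrist"); im=r.grab_frame("wrist"); im=cv2.cvtColor(im,cv2.COLOR_RGB2BGR)
cv2.imwrite("pics/w1.png",im); np.savez("w1.npz",K=c[0],d=c[1],R=c[2],t=c[3])
```

```text
t 2.5 pos [500.8  49.8 299.7] rot [-3.141  0.     1.478] F [-0.3 -0.7 -0.3] op 0.6
tool shift cm [ 0.02 -0.08 -0.03]
rotvec [-0.001  0.     0.005] shift after rot cm [ 0.02 -0.08 -0.03]
```

View pics/w1.png

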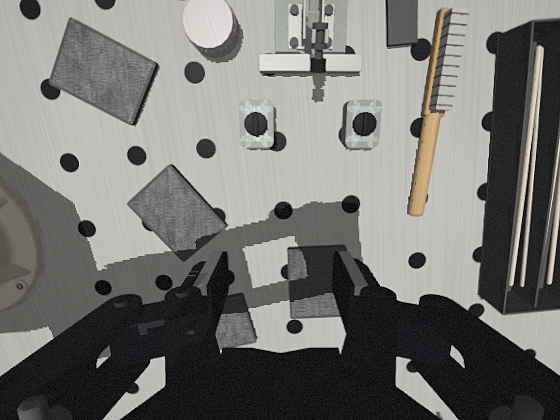

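The wrist view shows the bar (rows 53-75, columns 260-361), knobs at (256,124) and (364,124), and the plate at about (288-345, 245-318), partly hidden by a finger. I'll zoom in on the bar and blocks.

Run:
```python
from h import *
im=cv2.imread("pics/w1.png")
a=cv2.resize(im[35:165,225:395],None,fx=4,fy=4,interpolation=cv2.INTER_CUBIC)
cv2.imwrite("pics/w1a.png",a)
b=cv2.resize(im[230:330,270:390],None,fx=5,fy=5,interpolation=cv2.INTER_CUBIC); b=cv2.convertScaleAbs(b,alpha=1.6)
cv2.imwrite("pics/w1b.png",b)
```

```text
(no output)
```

View pics/w1a.png

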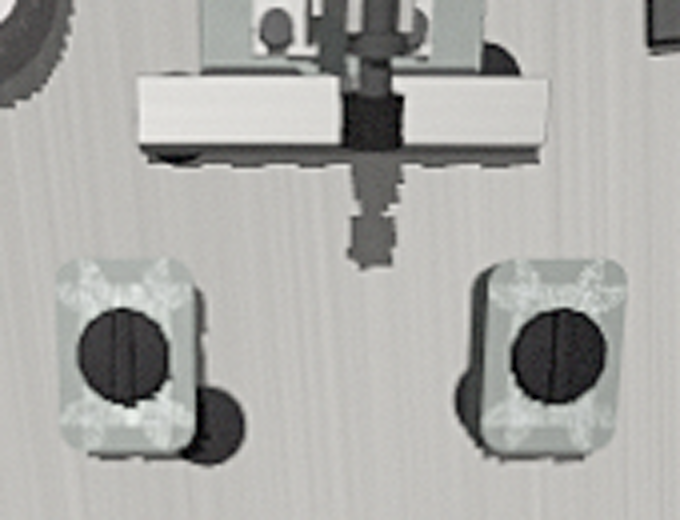

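View pics/w1b.png

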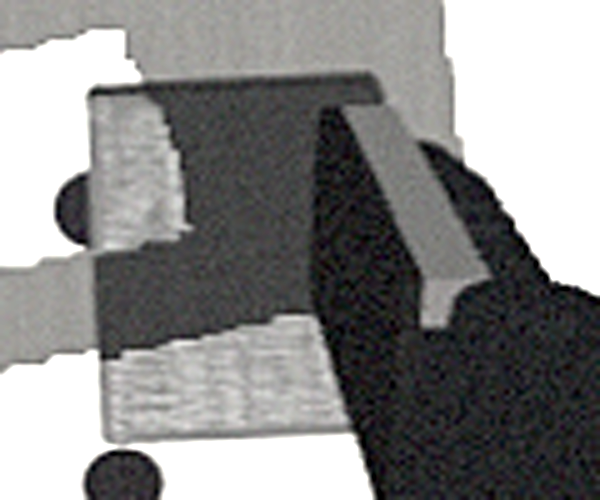

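Run:
```python
from h import *
z=np.load("w1.npz"); c=(z["K"],z["d"],z["R"],z["t"])
f=lambda L,s,o:(np.array(L,float)+.5)/s-.5+o
A=lambda L,h:ray(c,f(L,4,[225,35]),h)
bar=A([(138,146),(545,147),(138,76),(546,78)],20); kn=A([(123,356),(559,356)],43)
bl=A([(126.5,356),(554.5,356)],30)
print(bar.round(1),kn.round(1),bl.round(1))
for a,b in ((bar[1],bar[0]),(bar[3],bar[2]),(kn[1],kn[0]),(bl[1],bl[0])):
    d=b-a; print("len",np.linalg.norm(d).round(1),"yaw x",np.arctan2(d[1],d[0])-np.pi/2, "mid",((a+b)/2).round(1))
P=ray(c,f([(90,97),(105,438),(350,430),(380,103)],5,[270,230]),10); print("plate",P.round(1))
d=P[0]-P[1]; print(np.linalg.norm(d),np.arctan2(d[1],d[0]))
```

```text
[[486.3 189.1  20. ]
 [614.8 177.1  20. ]
 [488.6 209.4  20. ]
 [615.7 197.2  20. ]] [[476.1 125.2  43. ]
 [611.5 112.7  43. ]] [[476.3 125.4  30. ]
 [613.4 112.8  30. ]]
len 129.0 yaw x 1.4774686556546013 mid [550.6 183.1  20. ]
len 127.8 yaw x 1.4754750419488998 mid [552.1 203.3  20. ]
len 135.9 yaw x 1.4790720818278795 mid [543.8 119.   43. ]
len 137.7 yaw x 1.4790661295785315 mid [544.9 119.1  30. ]
plate [[ 501.2  -58.2   10. ]
 [ 495.9 -175.4   10. ]
 [ 574.3 -179.9   10. ]
 [ 587.8  -68.3   10. ]]
117.31109890092267 1.5253511637045456
```

```bash
sed -i 's/^JY=.*/JY=1.478; J0=np.array([549.5,184.])/' h.py
python3 - <<'E'
from h import *
print("plate in jig",w2j([541,-118]))
for n,q in (("home",(-60,0)),("side start",(-303,-95)),("end",(-303,-56))): print(n,j2w(*q).round(1))
p=j2w(-303,-95); plan([p[0],p[1],100],JY-np.pi/2)
E
```

```text
plate in jig [-301.48828514  -19.52085862]
home [543.9 124.3]
side start [ 616.  -126.5]
end [ 577.2 -122.9]
t 2.55 pos [500.8  49.7 299.8] rot [-3.141  0.     1.477] F [-0.4 -0.3 -0.4] op 0.6
tool shift cm [-16.47  13.13  19.97]
rotvec [-0.00e+00  1.00e-03  1.57e+00] shift after rot cm [13.11 16.48 19.98]
```

Emit:
jog_arm --increments "-2.06 1.64 1.25 0 0 0 0.2;-2.06 1.64 1.25 0 0 0 0.2;-2.06 1.64 1.25 0 0 0 0.2;-2.06 1.64 1.25 0 0 0 0.2;-2.06 1.64 1.25 0 0 0 0.2;-2.06 1.64 1.25 0 0 0 0.2;-2.06 1.64 1.25 0 0 0 0.2;-2.06 1.64 1.25 0 0 0 0.2"

```text
clock: 3.35
eef_pos: [615.8, -128.0, 199.2]
tcp_rot: [-3.141, -0.0, 1.471]
contact_force: [0.6, -0.0, 0.6]
opening: 0.6
```

Emit:
jog_arm --increments "0 0 1.25 0 0 0.14 0.2;0 0 1.25 0 0 0.14 0.2;0 0 1.25 0 0 0.14 0.2;0 0 1.25 0 0 0.14 0.2;0 0 1.25 0 0 0.14 0.2;0 0 1.25 0 0 0.14 0.2;0 0 1.25 0 0 0.14 0.2;0 0 1.25 0 0 0.14 0.2"

```text
clock: 4.15
eef_pos: [615.3, -127.0, 99.3]
tcp_rot: [-3.141, 0.0, 0.346]
contact_force: [0.2, 0.1, 0.2]
opening: 0.599
```

Emit:
jog_arm --increments "0 0 0 0 0 0.14 0.2;0 0 0 0 0 0.14 0.2;0 0 0 0 0 0.14 0.2;0 0 0 0 0 0.03 0.2;0 0 1.5 0 0 0 0.2;0 0 1.5 0 0 0 0.2;0 0 1.5 0 0 0 0.2;0 0 1.5 0 0 0 0.2"

```text
clock: 4.95
eef_pos: [614.8, -126.9, 38.0]
tcp_rot: [-3.141, 0.001, -0.097]
contact_force: [0.8, 0.3, -0.2]
opening: 0.601
```

Run:
```python
from h import *
p=j2w(-303,-95); plan([p[0],p[1],8],JY-np.pi/2)
cv2.imwrite("pics/w2.png",cv2.cvtColor(r.grab_frame("wrist"),cv2.COLOR_RGB2BGR))
```

```text
t 4.95 pos [ 614.8 -126.9   38. ] rot [-3.141e+00  1.000e-03 -9.700e-02] F [ 0.8  0.3 -0.2] op 0.6
tool shift cm [ 0.12 -0.05  3.  ]
rotvec [-0.     0.001 -0.004] shift after rot cm [ 0.12 -0.05  3.  ]
```

View pics/w2.png

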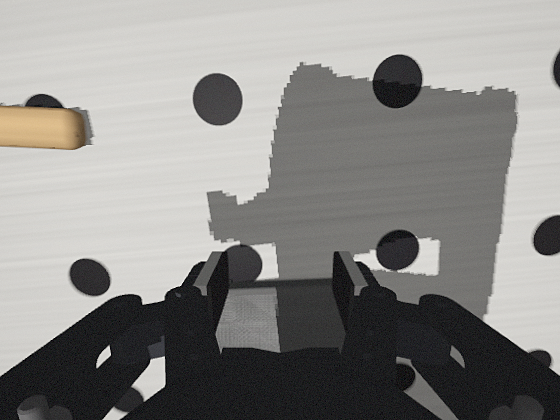

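The fingers are clear of the plate's far edge, which is at row 283 in this view. I'll go down to the table height by feel.

Emit:
jog_arm --increments "0 0 0.6 0 0 0 0.2;0 0 0.6 0 0 0 0.2;0 0 0.6 0 0 0 0.2;0 0 0.6 0 0 0 0.2;0 0 0.6 0 0 0 0.2;0 0 0.1 0 0 0 0.2;0 0 0.1 0 0 0 0.2;0 0 0 0 0 0 0.2"

```text
clock: 5.8
eef_pos: [615.6, -127.1, 8.2]
tcp_rot: [3.142, -0.0, -0.097]
contact_force: [-0.9, -0.4, -0.1]
opening: 0.599
```

Emit:
jog_arm --increments "0 0 0.1 0 0 0 0.2;0 0 0.1 0 0 0 0.2;0 0 0.1 0 0 0 0.2;0 0 0 0 0 0 0.2;0 0 0 0 0 0 0.2;0 0 0 0 0 0 0.2;0 0 0 0 0 0 0.2;0 0 0 0 0 0 0.2"

```text
clock: 6.6
eef_pos: [615.5, -127.1, 5.1]
tcp_rot: [3.142, -0.0, -0.097]
contact_force: [-0.1, 0.7, -0.8]
opening: 0.602
```

Emit:
jog_arm --increments "0 0 0.15 0 0 0 0.2;0 0 0.15 0 0 0 0.2;-0.5 0 0 0 0 0 0.2;-0.5 0 0 0 0 0 0.2;-0.4 0 0 0 0 0 0.2;-0.3 0 0 0 0 0 0.2;-0.3 0 0 0 0 0 0.2;0 0 0 0 0 0 0.2"

```text
clock: 7.4
eef_pos: [595.9, -125.3, 2.4]
tcp_rot: [3.141, -0.001, -0.097]
contact_force: [2.4, 0.6, -0.4]
opening: 0.6
```

Emit:
jog_arm --increments "-0.3 0 0 0 0 0 0.2;-0.3 0 0 0 0 0 0.2;-0.3 0 0 0 0 0 0.2;-0.3 0 0 0 0 0 0.2;-0.3 0 0 0 0 0 0.2;-0.2 0 0 0 0 0 0.2;0 0 0 0 0 0 0.2;0 0 0 0 0 0 0.2"

```text
clock: 8.2
eef_pos: [578.5, -123.4, 2.2]
tcp_rot: [-3.142, 0.0, -0.097]
contact_force: [3.4, -1.3, 2.2]
opening: 0.598
```

Run:
```python
from h import *
p=j2w(-303,-56); plan([p[0],p[1],2])
cv2.imwrite("pics/w3.png",cv2.cvtColor(r.grab_frame("wrist"),cv2.COLOR_RGB2BGR))
t=cv2.cvtColor(r.grab_frame("top"),cv2.COLOR_RGB2BGR); cv2.imwrite("pics/t3.png",t)
cv2.imwrite("pics/t3c.png",cv2.resize(t[140:260,130:350],None,fx=3.6,fy=3.6,interpolation=cv2.INTER_CUBIC))
```

```text
t 8.2 pos [ 578.5 -123.4    2.2] rot [-3.142  0.    -0.097] F [ 3.4 -1.3  2.2] op 0.6
tool shift cm [-0.14 -0.04  0.02]
```

View pics/w3.png

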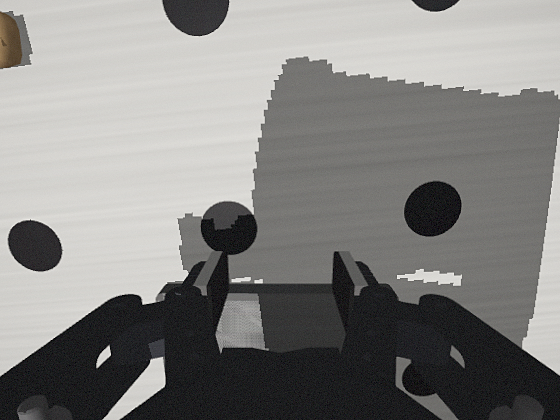

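View pics/t3c.png

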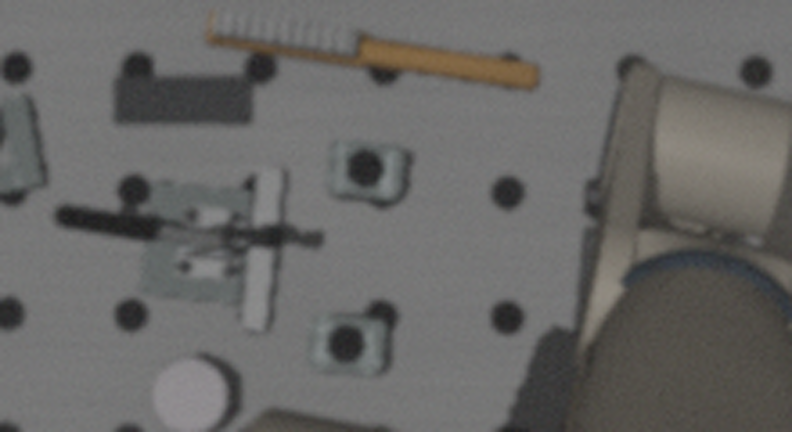

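Force is 3.4 N and the plate's edge is parallel to the fingertips. I'll push the last 1.4 mm, back off, rise, and turn to the tail side.

Emit:
jog_arm --increments "-0.14 0 0 0 0 0 0.2;0 0 0 0 0 0 0.2;1 0 0 0 0 0 0.2;2 0 0 0 0 0 0.2;0 0 -3 0 0 0 0.2;0 0 -4 0 0 0 0.2;0 0 -4 0 0 0 0.2;0 0 -4 0 0 0 0.2"

```text
clock: 9.1
eef_pos: [606.0, -126.0, 152.7]
tcp_rot: [-3.141, 0.004, -0.097]
contact_force: [0.3, 0.2, 0.8]
opening: 0.599
```

Emit:
jog_arm --increments "0 0 0 0 0 -0.14 0.2;0 0 0 0 0 -0.14 0.2;0 0 0 0 0 -0.14 0.2;0 0 0 0 0 -0.14 0.2;0 0 0 0 0 -0.14 0.2;0 0 0 0 0 -0.14 0.2;0 0 0 0 0 -0.14 0.2;0 0 0 0 0 -0.14 0.2"

```text
clock: 9.9
eef_pos: [606.1, -126.0, 151.2]
tcp_rot: [-3.138, 0.001, 1.029]
contact_force: [-1.3, -0.7, 1.1]
opening: 0.599
```

Emit:
jog_arm --increments "0 0 0 0 0 -0.14 0.2;0 0 0 0 0 -0.14 0.2;0 0 0 0 0 -0.14 0.2;0 0 0 0 0 -0.035 0.2;-2.4 2 0 0 0 0 0.2;-2.4 2 0 0 0 0 0.2;-2.4 2 0 0 0 0 0.2;-2.4 2 0 0 0 0 0.2"

```text
clock: 10.7
eef_pos: [677.6, -229.9, 151.2]
tcp_rot: [-3.138, -0.001, 1.478]
contact_force: [0.2, 0.4, 0.5]
opening: 0.598
```

Run:
```python
from h import *
p=j2w(-397,0); plan([p[0],p[1],2],JY)
c=cam("wrist"); im=cv2.cvtColor(r.grab_frame("wrist"),cv2.COLOR_RGB2BGR)
cv2.imwrite("pics/w4.png",im); np.savez("w4.npz",K=c[0],d=c[1],R=c[2],t=c[3])
```

```text
t 10.7 pos [ 677.6 -229.9  151.2] rot [-3.138e+00 -1.000e-03  1.478e+00] F [0.2 0.4 0.5] op 0.6
tool shift cm [  0.32 -16.54  14.97]
rotvec [-0.003 -0.001 -0.   ] shift after rot cm [  0.33 -16.59  14.92]
```

View pics/w4.png

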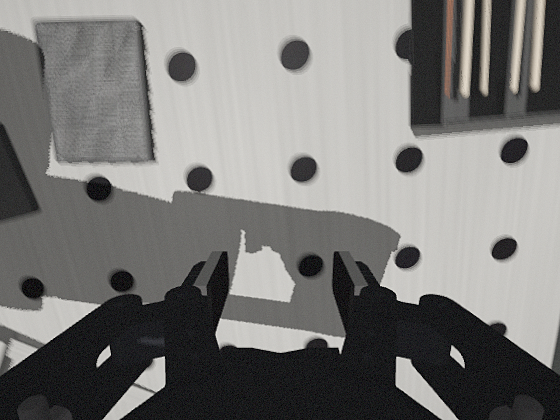

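I went the wrong way sideways, but nothing is near the tool and the view is useful: the whole plate is visible at (37-157, 20-162). I'll measure it from here.

Run:
```python
from h import *
im=cv2.imread("pics/w4.png")
cv2.imwrite("pics/w4a.png",cv2.resize(im[5:175,20:180],None,fx=3.5,fy=3.5,interpolation=cv2.INTER_CUBIC))
```

```text
(no output)
```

View pics/w4a.png

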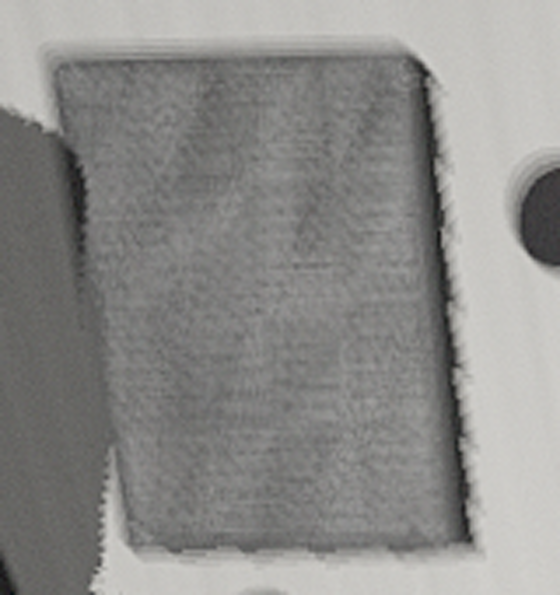

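Run:
```python
from h import *
z=np.load("w4.npz"); c=(z["K"],z["d"],z["R"],z["t"])
f=lambda L,s,o:(np.array(L,float)+.5)/s-.5+o
P=ray(c,f([(53,58),(412,55),(456,549),(126,551)],3.5,[20,5]),10)
print(P.round(1),P.mean(0).round(1),w2j(P).round(1),w2j(P.mean(0)).round(1))
print([np.linalg.norm(P[i]-P[(i+1)%4]).round(1) for i in range(4)])
for i,j in((0,3),(1,2)):
    d=P[i]-P[j]; print(np.arctan2(d[1],d[0])-JY)
```

```text
[[ 486.6  -56.3   10. ]
 [ 573.3  -65.5   10. ]
 [ 561.1 -181.    10. ]
 [ 472.9 -172.9   10. ]] [ 523.5 -118.9   10. ] [[-245.1   40.4]
 [-246.2  -46.8]
 [-362.4  -45.4]
 [-362.4   43.2]] [-304.    -2.1]
[np.float64(87.2), np.float64(116.1), np.float64(88.6), np.float64(117.4)]
-0.023845899903894185
-0.011764513864787496
```

Emit:
jog_arm --increments "0 -3.3 0 0 0 0 0.2;0 -3.3 0 0 0 0 0.2;0 -3.3 0 0 0 0 0.2;0 -3.3 0 0 0 0 0.2;0 -3.2 0 0 0 0 0.2;0 0 3 0 0 0 0.2;0 0 3 0 0 0 0.2;0 0 0 0 0 0 0.2"

```text
clock: 11.55
eef_pos: [511.2, -212.7, 88.7]
tcp_rot: [-3.134, -0.002, 1.478]
contact_force: [-0.1, -0.5, 0.3]
opening: 0.597
```

Run:
```python
from h import *
p=j2w(-400,-1); plan([p[0],p[1],2],JY)
cv2.imwrite("pics/w5.png",cv2.cvtColor(r.grab_frame("wrist"),cv2.COLOR_RGB2BGR))
```

```text
t 11.55 pos [ 511.2 -212.7   88.7] rot [-3.134e+00 -2.000e-03  1.478e+00] F [-0.1 -0.5  0.3] op 0.6
tool shift cm [-0.17  0.31  8.66]
rotvec [-0.008 -0.002 -0.   ] shift after rot cm [-0.15  0.24  8.67]
```

View pics/w5.png

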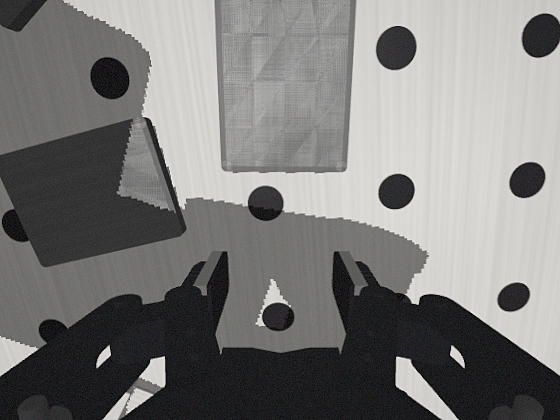

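The plate is straight ahead and centred, with columns 222-347 between the fingers. The look-alike at left, columns 0-185, stays clear of the fingers. Going down.

Emit:
jog_arm --increments "0 0.1 2 0 0 0 0.2;0 0.1 2 0 0 0 0.2;0 0.1 2 0 0 0 0.2;0 0 1.6 0 0 0 0.2;0 0 0.7 0 0 0 0.2;0 0 0.3 0 0 0 0.2;0 0 0 0 0 0 0.2;0 0 0 0 0 0 0.2"

```text
clock: 12.4
eef_pos: [518.2, -214.6, 7.0]
tcp_rot: [3.141, 0.0, 1.478]
contact_force: [0.8, 0.5, -0.2]
opening: 0.599
```

Emit:
jog_arm --increments "0.7 0 0 0 0 0 0.2;0.7 0 0 0 0 0 0.2;0.6 0 0 0 0 0 0.2;0.4 0 0 0 0 0 0.2;0.4 0 0 0 0 0 0.2;0.4 0 0 0 0 0 0.2;0.4 0 0 0 0 0 0.2;0.4 0 0 0 0 0 0.2"

```text
clock: 13.2
eef_pos: [521.7, -174.9, 6.3]
tcp_rot: [3.141, 0.001, 1.478]
contact_force: [0.2, -4.9, 1.2]
opening: 0.599
```

The force shows contact, but the tips are high (z 6.3) and 4 mm off-centre. I'll back off, lower, recentre, then push.

Emit:
jog_arm --increments "-0.8 0 0 0 0 0 0.2;0 -0.2 0.2 0 0 0 0.2;0 -0.2 0.2 0 0 0 0.2;0 0 0 0 0 0 0.2;0 0 0 0 0 0 0.2;0 0 0 0 0 0 0.2;0 0 0 0 0 0 0.2;0 0 0 0 0 0 0.2"

```text
clock: 14.0
eef_pos: [516.7, -182.1, 2.1]
tcp_rot: [3.141, 0.0, 1.478]
contact_force: [0.2, 0.3, -0.8]
opening: 0.596
```

Run:
```python
from h import *
p=j2w(-131,-1); plan([p[0],p[1],2],JY)
print(w2j(r.sense()["eef_pos"]))
```

```text
t 14.0 pos [ 516.7 -182.1    2.1] rot [3.141 0.    1.478] F [ 0.2  0.3 -0.8] op 0.6
tool shift cm [ 2.365e+01 -3.000e-02  1.000e-02]
rotvec [ 0.  0. -0.] shift after rot cm [ 2.365e+01 -2.000e-02  1.000e-02]
[-367.54639978   -1.23997228]
```

Emit:
jog_arm --increments "0.4 0 0 0 0 0 0.2;0.4 0 0 0 0 0 0.2;0.6 0 0 0 0 0 0.2;0.8 0 0 0 0 0 0.2;0.8 0 0 0 0 0 0.2;0.8 0 0 0 0 0 0.2;0.8 0 0 0 0 0 0.2;0.8 0 0 0 0 0 0.2"

```text
clock: 14.8
eef_pos: [521.7, -127.6, 2.1]
tcp_rot: [3.142, 0.0, 1.478]
contact_force: [-1.0, -4.8, 0.5]
opening: 0.598
```

Emit:
jog_arm --increments "0.8 0 0 0 0 0 0.2;0.8 0 0 0 0 0 0.2;0.8 0 0 0 0 0 0.2;0.8 0 0 0 0 0 0.2;0.8 0 0 0 0 0 0.2;0.8 0 0 0 0 0 0.2;0.8 0 0 0 0 0 0.2;0.6 0 0 0 0 0 0.2"

```text
clock: 15.6
eef_pos: [527.2, -65.8, 2.1]
tcp_rot: [-3.141, 0.0, 1.478]
contact_force: [-0.3, -5.6, 0.9]
opening: 0.603
```

Run:
```python
from h import *
p=j2w(-131,-1); plan([p[0],p[1],2],JY)
print(w2j(r.sense()["eef_pos"]))
c=cam("wrist"); im=cv2.cvtColor(r.grab_frame("wrist"),cv2.COLOR_RGB2BGR)
cv2.imwrite("pics/w6.png",im); np.savez("w6.npz",K=c[0],d=c[1],R=c[2],t=c[3])
```

```text
t 15.6 pos [527.2 -65.8   2.1] rot [-3.141  0.     1.478] F [-0.3 -5.6  0.9] op 0.6
tool shift cm [1.198e+01 0.000e+00 1.000e-02]
rotvec [-0.  0.  0.] shift after rot cm [1.198e+01 0.000e+00 1.000e-02]
[-250.82463504   -0.99371297]
```

View pics/w6.png

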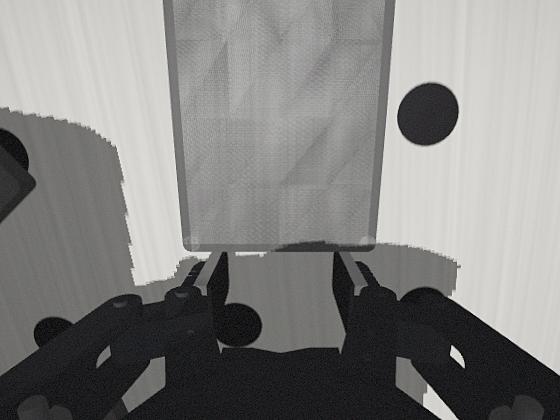

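The plate is square on the fingertips: its tail is at row 250, columns 183-376, with symmetric sides. I'll check the gap alignment from above.

Run:
```python
from h import *
t=cv2.cvtColor(r.grab_frame("top"),cv2.COLOR_RGB2BGR)
cv2.imwrite("pics/t6.png",cv2.resize(t[140:260,150:320],None,fx=4.5,fy=4.5,interpolation=cv2.INTER_CUBIC))
```

```text
(no output)
```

View pics/t6.png

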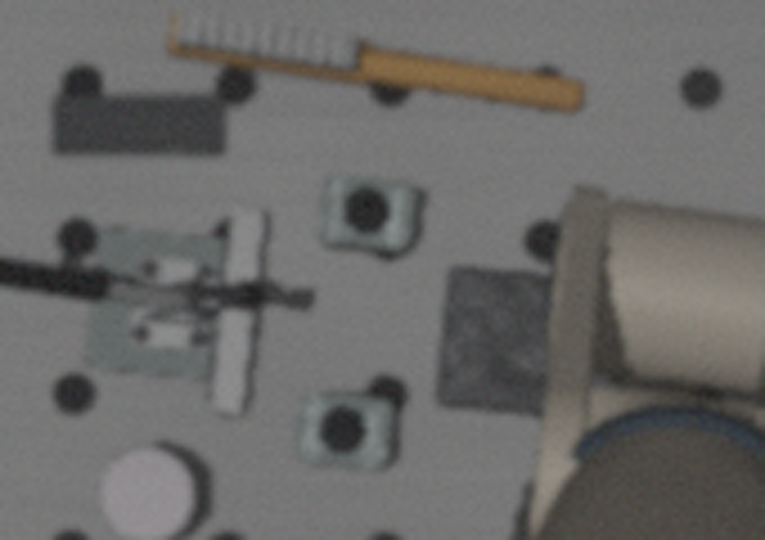

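Run:
```python
from h import *
c=cam("top")
f=lambda L:(np.array(L,float)+.5)/4.5-.5+[150,140]
P=w2j(ray(c,f([(450,267),(439,404)]),10)); K=w2j(ray(c,f([(366,210),(342,429)]),43)); B=w2j(ray(c,f([(266,212),(243,413)]),20))
print("front",P.round(1),P.mean(0).round(1),"\nknobs",K.round(1),K.mean(0).round(1),"\nbar",B.round(1),B.mean(0).round(1))
```

```text
front [[-118.3  -40.9]
 [-120.3   46.4]] [-119.3    2.8] 
knobs [[-63.9 -67.3]
 [-63.6  69.7]] [-63.8   1.2] 
bar [[  0.8 -62.9]
 [  1.2  65. ]] [1. 1.]
```

Offset from the gap's centre is about 1.6 mm, within the rounded lead-ins. Continuing slowly and watching the force.

Emit:
jog_arm --increments "0.5 0.02 0 0 0 0 0.2;0.5 0.02 0 0 0 0 0.2;0.5 0.02 0 0 0 0 0.2;0.5 0.02 0 0 0 0 0.2;0.5 0.02 0 0 0 0 0.2;0.5 0 0 0 0 0 0.2;0.4 0 0 0 0 0 0.2;0.4 0 0 0 0 0 0.2"

```text
clock: 16.5
eef_pos: [531.9, -28.5, 2.0]
tcp_rot: [-3.142, -0.0, 1.478]
contact_force: [-0.5, -5.4, -0.6]
opening: 0.6
```

Emit:
jog_arm --increments "0.4 0 0 0 0 0 0.2;0.4 0 0 0 0 0 0.2;0.4 0 0 0 0 0 0.2;0.4 0 0 0 0 0 0.2;0.4 0 0 0 0 0 0.2;0.4 0 0 0 0 0 0.2;0.4 0 0 0 0 0 0.2;0.4 0 0 0 0 0 0.2"

```text
clock: 17.3
eef_pos: [534.8, 3.4, 2.1]
tcp_rot: [-3.142, -0.0, 1.478]
contact_force: [-1.6, -4.6, -0.8]
opening: 0.599
```

Emit:
jog_arm --increments "0.5 0 0 0 0 0 0.2;0.5 0 0 0 0 0 0.2;0.5 0 0 0 0 0 0.2;0.5 0 0 0 0 0 0.2;0.5 0 0 0 0 0 0.2;0.5 0 0 0 0 0 0.2;0.5 0 0 0 0 0 0.2;0.3 0 0 0 0 0 0.2"

```text
clock: 18.1
eef_pos: [538.4, 41.4, 2.1]
tcp_rot: [-3.142, -0.0, 1.478]
contact_force: [-0.3, -4.1, -0.7]
opening: 0.601
```

Run:
```python
from h import *
p=j2w(-131,-1); plan([p[0],p[1],2],JY)
cv2.imwrite("pics/w7.png",cv2.cvtColor(r.grab_frame("wrist"),cv2.COLOR_RGB2BGR))
```

```text
t 18.1 pos [538.4  41.4   2.1] rot [-3.142 -0.     1.478] F [-0.3 -4.1 -0.7] op 0.6
tool shift cm [ 1.21 -0.12  0.01]
rotvec [-0. -0.  0.] shift after rot cm [ 1.21 -0.12  0.01]
```

View pics/w7.png

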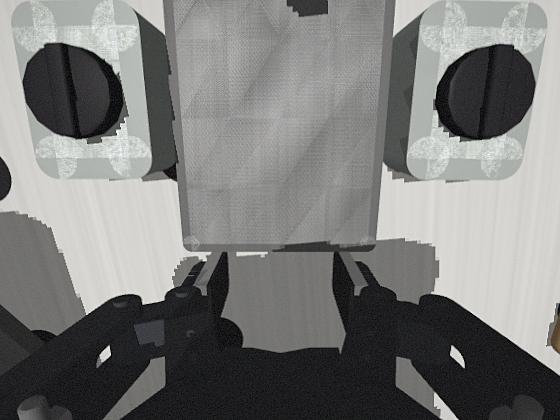

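The plate is in the gap, with knobs at (73,91) and (487,91) either side, symmetric and straight. About 12 mm remain.

Emit:
jog_arm --increments "0.3 0 0 0 0 0 0.2;0.3 0 0 0 0 0 0.2;0.2 0 0 0 0 0 0.2;0.1 0 0 0 0 0 0.2;0.1 0 0 0 0 0 0.2;0 0 0 0 0 0 0.2;0 0 0 0 0 0 0.2;0 0 0 0 0 0 0.2"

```text
clock: 18.95
eef_pos: [539.4, 50.9, 2.1]
tcp_rot: [3.141, -0.0, 1.478]
contact_force: [-1.1, -2.1, 1.2]
opening: 0.602
```

Emit:
jog_arm --increments "0.1 0 0 0 0 0 0.2;0.1 0 0 0 0 0 0.2;0.1 0 0 0 0 0 0.2;0 0 0 0 0 0 0.2;0 0 0 0 0 0 0.2;0 0 0 0 0 0 0.2;0 0 0 0 0 0 0.2;0 0 0 0 0 0 0.2"

```text
clock: 19.75
eef_pos: [539.5, 53.5, 2.1]
tcp_rot: [-3.141, 0.0, 1.478]
contact_force: [-0.8, -7.5, 0.3]
opening: 0.599
```

Emit:
jog_arm --increments "0.1 0 0 0 0 0 0.2;0 0 0 0 0 0 0.2;0 0 0 0 0 0 0.2;0 0 0 0 0 0 0.2;0 0 0 0 0 0 0.2;0 0 0 0 0 0 0.2;0 0 0 0 0 0 0.2;0 0 0 0 0 0 0.2"

```text
clock: 20.55
eef_pos: [539.4, 53.7, 2.1]
tcp_rot: [-3.141, 0.001, 1.478]
contact_force: [-1.3, -12.2, 1.2]
opening: 0.597
```

Emit:
jog_arm --increments "0.1 0 0 0 0 0 0.2;0 0 0 0 0 0 0.2;0 0 0 0 0 0 0.2;0 0 0 0 0 0 0.2;0 0 0 0 0 0 0.2;0 0 0 0 0 0 0.2;0 0 0 0 0 0 0.2;0 0 0 0 0 0 0.2"

```text
clock: 21.35
eef_pos: [539.3, 53.9, 2.1]
tcp_rot: [-3.141, 0.002, 1.479]
contact_force: [-0.3, -19.3, 1.8]
opening: 0.6
```

The position has stalled at 19 N with the TCP at jig x of about -130.5 (predicted -131), so the plate is home against the bar. I'll back off and check.

Emit:
jog_arm --increments "-0.5 0 0 0 0 0 0.2;-2 0 0 0 0 0 0.2;-2.5 0 0 0 0 0 0.2;-2.5 0 -3 0 0 0 0.2;0 0 -4 0 0 0 0.2;0 0 -4 0 0 0 0.2;0 0 -4 0 0 0 0.2;0 0 -4 0 0 0 -1"

```text
clock: 22.15
eef_pos: [532.8, -18.4, 194.0]
tcp_rot: [3.141, -0.001, 1.478]
contact_force: [1.0, -0.8, -0.1]
opening: 0.444
```

Run:
```python
from h import *
p=j2w(152,0); plan([p[0],p[1],190],JY)
c=cam("wrist"); im=cv2.cvtColor(r.grab_frame("wrist"),cv2.COLOR_RGB2BGR)
cv2.imwrite("pics/w8.png",im); np.savez("w8.npz",K=c[0],d=c[1],R=c[2],t=c[3])
t=cv2.cvtColor(r.grab_frame("top"),cv2.COLOR_RGB2BGR)
cv2.imwrite("pics/t8.png",cv2.resize(t[140:260,150:320],None,fx=4.5,fy=4.5,interpolation=cv2.INTER_CUBIC))
```

```text
t 22.15 pos [532.8 -18.4 194. ] rot [ 3.141e+00 -1.000e-03  1.478e+00] F [ 1.  -0.8 -0.1] op 0.44
tool shift cm [35.5  -0.23  0.43]
rotvec [ 0.001 -0.001 -0.   ] shift after rot cm [35.51 -0.21  0.4 ]
```

View pics/w8.png

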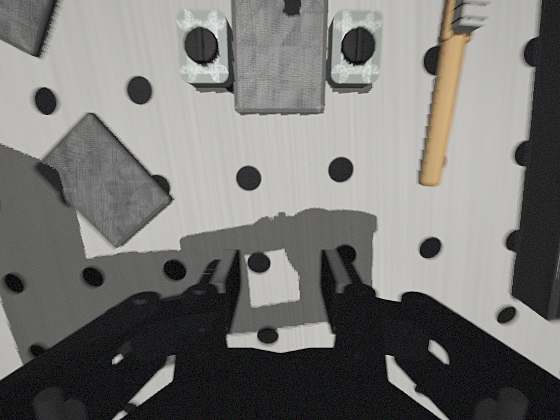

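View pics/t8.png

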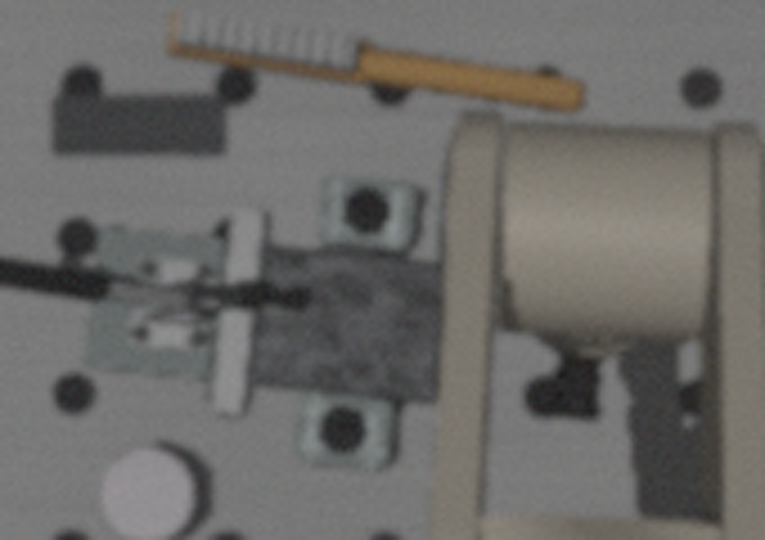

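Home: both sides sit close between the blocks and the plate's front edge touches the bar. Now I'll measure the tail and find the handle's end (crop 1, about (60,213)).

Run:
```python
from h import *
z=np.load("w8.npz"); c=(z["K"],z["d"],z["R"],z["t"])
T=w2j(ray(c,[(236.5,111.5),(323.5,112)],10)); print("tail (-120,+-45)",T.round(1))
c=cam("top")
for zz in (132,125,118): print(zz,w2j(ray(c,(np.array([[60.,214]])+.5)/3.6-.5+[130,140],zz)).round(1))
```

```text
tail (-120,+-45) [[-119.3   42.3]
 [-119.9  -45.6]]
132 [[148.8   0.7]]
125 [[1.505e+02 1.000e-01]]
118 [[152.1  -0.6]]
```

Emit:
jog_arm --increments "4 0 0 0 0 0 -1;4 0 0 0 0 0 -1;4 0 0 0 0 0 -1;4 0 0 0 0 0 -1;4 0 0 0 0 0 -1;4 0 0 0 0 0 -1;4 0 0 0 0 0 -1;4 0 0 0 0 0 -1"

```text
clock: 23.05
eef_pos: [562.0, 301.9, 191.2]
tcp_rot: [-3.141, -0.0, 1.478]
contact_force: [0.6, -0.3, -0.8]
opening: -0.002
```

Emit:
jog_arm --increments "0 0 0 0 0 0 -1;0 0 0 0 0 0 -1;0 0 0 0 0 0 -1;0 0 0 0 0 0 -1;0 0 0 0 0 0 -1;0 0 0 0 0 0 -1;0 0 0 0 0 0 -1;0 0 0 0 0 0 -1"

```text
clock: 23.85
eef_pos: [562.6, 299.5, 192.2]
tcp_rot: [3.141, -0.0, 1.477]
contact_force: [0.8, 0.3, 0.2]
opening: 0.001
```

Run:
```python
from h import *
p=j2w(122,0); plan([p[0],p[1],140],JY)
c=cam("wrist"); im=cv2.cvtColor(r.grab_frame("wrist"),cv2.COLOR_RGB2BGR)
cv2.imwrite("pics/w9.png",im)
im=cv2.cvtColor(r.grab_frame("scene"),cv2.COLOR_RGB2BGR)
cv2.imwrite("pics/s9.png",cv2.resize(im[100:260,240:460],None,fx=3.5,fy=3.5,interpolation=cv2.INTER_CUBIC))
```

```text
t 23.85 pos [562.6 299.5 192.2] rot [ 3.141 -0.     1.477] F [0.8 0.3 0.2] op 0.0
tool shift cm [ 0.58 -0.23  5.22]
rotvec [ 0.    -0.    -0.001] shift after rot cm [ 0.58 -0.23  5.22]
```

View pics/w9.png

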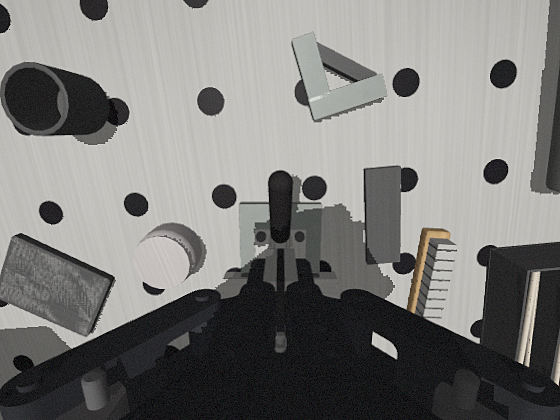

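View pics/s9.png

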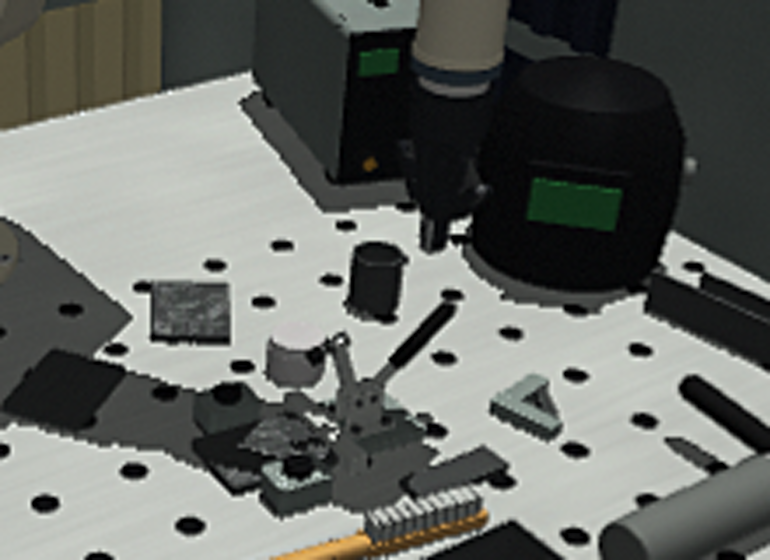

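The handle (end at (280,172)) is centred under the tool at column 281, and the dip tin (170,255) and strip (383,215) are well aside. I'll go down towards the grip.

Emit:
jog_arm --increments "0.2 -0.1 0.8 0 0 0 -1;0.2 0 0.8 0 0 0 -1;0.2 0 0.8 0 0 0 -1;0.2 0 0.8 0 0 0 -1;0 0 0.8 0 0 0 -1;0 0 0.5 0 0 0 -1;0 0 0.3 0 0 0 -1;0 0 0 0 0 0 -1"

```text
clock: 24.75
eef_pos: [562.1, 307.6, 143.6]
tcp_rot: [-3.141, 0.0, 1.478]
contact_force: [0.2, 0.4, -0.5]
opening: 0.004
```

Emit:
jog_arm --increments "0 0 0.5 0 0 0 -1;0 0 0.5 0 0 0 -1;0.1 0 0.5 0 0 0 -1;0.1 0 0.5 0 0 0 -1;0.1 0 0.5 0 0 0 -1;0 0 0 0 0 0 -1;0 0 0 0 0 0 -1;0 0 0 0 0 0 -1"

```text
clock: 25.55
eef_pos: [562.6, 310.8, 119.2]
tcp_rot: [3.142, -0.0, 1.478]
contact_force: [-0.0, -0.5, 0.2]
opening: -0.001
```

Emit:
jog_arm --increments "0.3 0 0.4 0 0 0 -1;0.3 0 0.4 0 0 0 -1;0.3 0 0.5 0 0 0 -1;0.3 0 0.5 0 0 0 -1;0.3 0 0.5 0 0 0 -1;0.2 0 0.5 0 0 0 -1;0.2 0 0.5 0 0 0 -1;0.2 0 0.5 0 0 0 -1"

```text
clock: 26.35
eef_pos: [564.5, 331.9, 80.6]
tcp_rot: [-3.141, -0.0, 1.478]
contact_force: [0.5, 1.0, 2.8]
opening: -0.0
```

Run:
```python
from h import *
print(w2j(r.sense()["eef_pos"]))
im=cv2.cvtColor(r.grab_frame("scene"),cv2.COLOR_RGB2BGR)
cv2.imwrite("pics/s10.png",cv2.resize(im[120:260,280:440],None,fx=4,fy=4,interpolation=cv2.INTER_CUBIC))
```

```text
[148.67340125  -1.20598325]
```

View pics/s10.png

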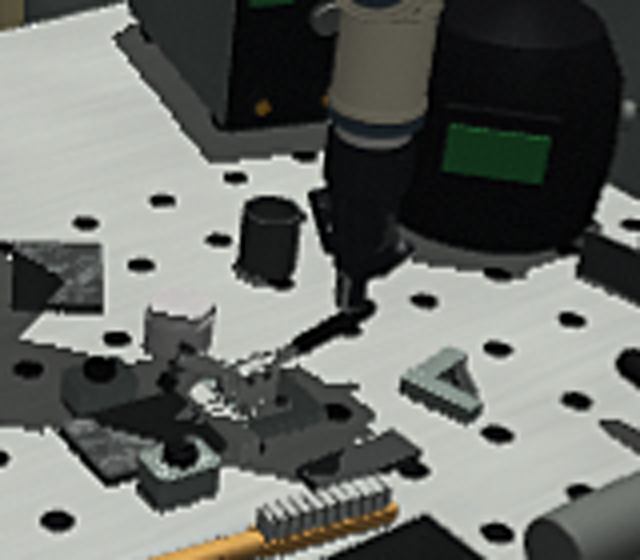

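The fingers are pressing the grip near its outer end (tip at (350,305)) and the handle is following down at about 3 N. I'll keep pressing.

Emit:
jog_arm --increments "0 0 0.5 0 0 0 -1;0 0 0.5 0 0 0 -1;0 0 0.5 0 0 0 -1;0 0 0.5 0 0 0 -1;0 0 0.3 0 0 0 -1;0 0 0.3 0 0 0 -1;0 0 0.2 0 0 0 -1;0 0 0 0 0 0 -1"

```text
clock: 27.2
eef_pos: [564.3, 331.4, 52.7]
tcp_rot: [-3.141, 0.001, 1.478]
contact_force: [0.2, 0.5, 1.5]
opening: 0.004
```

Emit:
jog_arm --increments "0 0 0.1 0 0 0 -1;0 0 0.1 0 0 0 -1;0 0 0.1 0 0 0 -1;0 0 0 0 0 0 -1;0 0 0 0 0 0 -1;0 0 0 0 0 0 -1;0 0 0 0 0 0 -1;0 0 0 0 0 0 -1"

```text
clock: 28.0
eef_pos: [564.4, 331.6, 50.8]
tcp_rot: [-3.142, 0.0, 1.478]
contact_force: [-2.6, -0.6, 8.3]
opening: 0.001
```

Emit:
jog_arm --increments "0 0 0.1 0 0 0 -1;0 0 0.1 0 0 0 -1;0 0 0.1 0 0 0 -1;0 0 0 0 0 0 -1;0 0 0 0 0 0 -1;0 0 0 0 0 0 -1;0 0 0 0 0 0 -1;0 0 0 0 0 0 -1"

```text
clock: 28.8
eef_pos: [564.7, 331.7, 50.3]
tcp_rot: [3.141, -0.0, 1.478]
contact_force: [-9.1, -5.6, 31.1]
opening: 0.004
```

Hard stop at z 50.3 (51 predicted for a level handle) with 31 N. Lifting clear and checking.

Emit:
jog_arm --increments "0 0 -0.5 0 0 0 -1;0 0 -1 0 0 0 -1;0 0 -3 0 0 0 -1;0 0 -4 0 0 0 -1;0 0 -4 0 0 0 -1;0 0 -4 0 0 0 -1;0 0 -4 0 0 0 -1;0 0 0 0 0 0 -1"

```text
clock: 29.6
eef_pos: [567.1, 333.1, 258.7]
tcp_rot: [3.134, -0.005, 1.478]
contact_force: [-1.0, 0.4, -0.7]
opening: 0.004
```

Emit:
jog_arm --increments "-3 4 -1 0 0 0 -1;-3 4 -1 0 0 0 -1;-3 4 -1 0 0 0 -1;-3 4 -1 0 0 0 -1;-3 4 0 0 0 0 -1;-3 4 0 0 0 0 -1;0 0 0 0 0 0 -1;0 0 0 0 0 0 -1"

```text
clock: 30.4
eef_pos: [784.0, 131.4, 289.6]
tcp_rot: [-3.139, 0.0, 1.476]
contact_force: [0.4, -0.8, -0.5]
opening: 0.001
```

Run:
```python
from h import *
s=r.sense(); print(s["clock"],s["eef_pos"],s["contact_force"])
t=cv2.cvtColor(r.grab_frame("top"),cv2.COLOR_RGB2BGR)
cv2.imwrite("pics/t11.png",cv2.resize(t[140:260,120:310],None,fx=4,fy=4,interpolation=cv2.INTER_CUBIC))
im=cv2.cvtColor(r.grab_frame("scene"),cv2.COLOR_RGB2BGR)
cv2.imwrite("pics/s11.png",cv2.resize(im[150:270,270:440],None,fx=4,fy=4,interpolation=cv2.INTER_CUBIC))
```

```text
30.4 [783.99798567 131.4213592  289.5627982 ] [ 0.39483874 -0.8143526  -0.49282429]
```

View pics/t11.png

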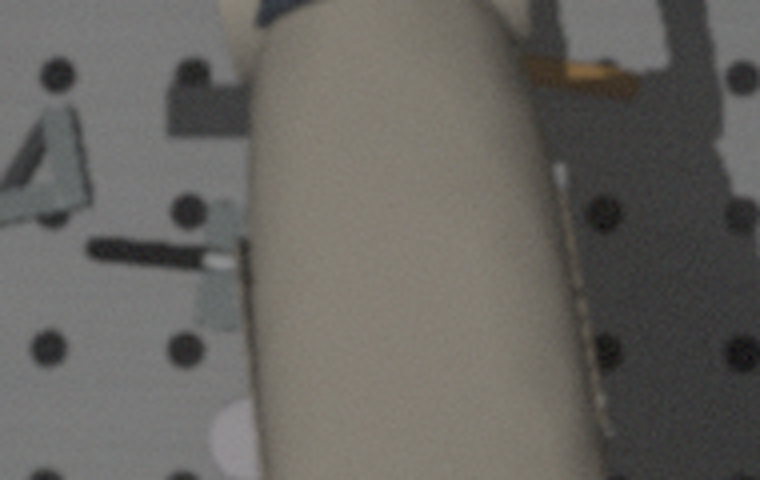

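View pics/s11.png

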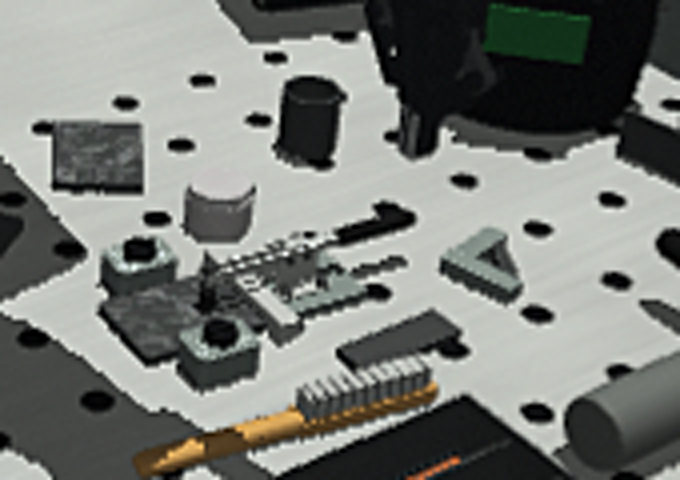

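The handle is level and the foot (208,290) is on the plate, but the arm hides the jig from above. I'll move aside for one last measurement.

Emit:
jog_arm --increments "-4 0 -0.5 0 0 0 -1;-4 0 -0.5 0 0 0 -1;-4 0 -0.5 0 0 0 -1;-4 0 0 0 0 0 -1;-4 0 0 0 0 0 -1;-4 0 0 0 0 0 -1;-4 0 0 0 0 0 -1;-4 0 0 0 0 0 -1"

```text
clock: 31.3
eef_pos: [753.5, -185.4, 306.8]
tcp_rot: [3.141, -0.0, 1.48]
contact_force: [0.7, 0.3, 0.1]
opening: 0.003
```

Emit:
jog_arm --increments "-4 0 0 0 0 0 -1;-4 0 0 0 0 0 -1;-2 0 0 0 0 0 -1;0 0 0 0 0 0 -1;0 0 0 0 0 0 -1;0 0 0 0 0 0 -1;0 0 0 0 0 0 -1;0 0 0 0 0 0 -1"

```text
clock: 32.1
eef_pos: [745.2, -284.0, 306.5]
tcp_rot: [3.141, -0.0, 1.479]
contact_force: [-0.3, 0.4, 0.5]
opening: 0.001
```

Run:
```python
from h import *
s=r.sense(); print(s["clock"],s["eef_pos"],s["contact_force"],s["qvel"].round(3))
t=cv2.cvtColor(r.grab_frame("top"),cv2.COLOR_RGB2BGR)
cv2.imwrite("pics/t12.png",cv2.resize(t[140:260,120:310],None,fx=4,fy=4,interpolation=cv2.INTER_CUBIC))
```

```text
32.1 [ 745.21579222 -284.04921103  306.47925802] [-0.25916842  0.37932898  0.52292797] [-0.008  0.003 -0.004 -0.002  0.001 -0.002]
```

View pics/t12.png

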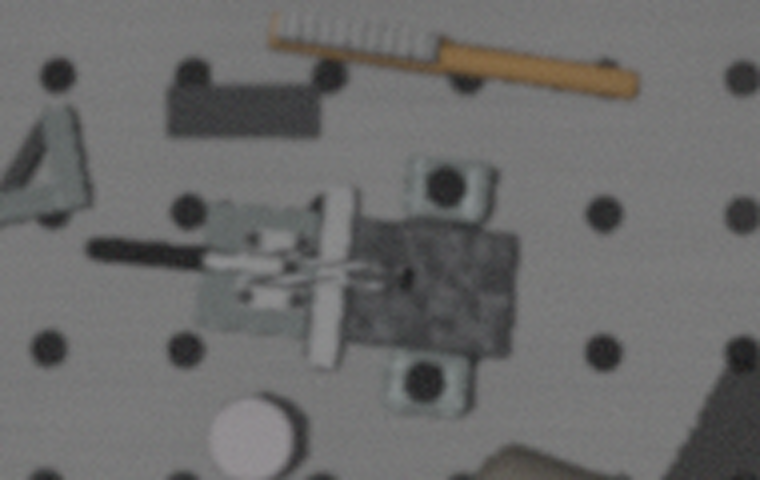

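Run:
```python
from h import *
c=cam("top"); f=lambda L:(np.array(L,float)+.5)/4-.5+[120,140]
P=w2j(ray(c,f([(519,237),(508,357)]),10)); B=w2j(ray(c,f([(355,187),(335,367)]),20)); H=w2j(ray(c,f([(89,247)]),42))
print("tail",P.round(1),P.mean(0).round(1),"bar",B.round(1),B.mean(0).round(1),"handle end",H.round(1))
print(r.sign_off())
```

```text
tail [[-117.6  -41. ]
 [-118.6   45.1]] [-118.1    2.1] bar [[  1.8 -63.8]
 [  1.8  65. ]] [1.8 0.6] handle end [[181.9  -0.2]]
the job is handed in; nothing more can be done
None
```

I pushed the plate home against the stop bar and clamped it, then handed the job in at about 32 s of the 72 s allowed. Handing in gave no verdict.

- **Pushing:** I took the plate farthest from the base (553 mm). I nudged it sideways with two fingertips to line it up with the gap, then pushed its tail until it stopped against the bar at 19 N. I then backed off and pressed the clamp handle with shut fingers to its hard stop, at z 50.3 mm and 31 N.
- **Plate position:** the last top view puts the tail 119.9 mm in front of the bar face for a 120 mm plate. It is about 1.5 mm off the centre line and about 0.01 rad from square, all within tolerance.
- **Handle:** its end is at jig x 182 mm, against 183 mm when level, and the foot is on the plate.
- **Robot and bystanders:** the arm stands clear with no contact force. The brush, strip, tin and angle magnet look unmoved in that view. I didn't measure them or check the other pieces at the end.

**What went wrong or disagreed:**
- I made one sideways move in the wrong direction, in free space.
- The first tail push was about 4 mm off-centre and a little high, so I backed off and redid it.
- The top and wrist cameras disagreed on the jig position by about 2–3 mm, so I used their average.

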